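# Beaker upside down on the sliding drying peg

### The job

Slide the wooden drying peg along its rail until the red pointer on its carriage stands at the middle of the green band, and put the blue beaker upside down over the peg, sitting level and all the way down with its rim flat on the grey carriage. Seat it gently, without ramming it, let go of it, and leave the other things under the sink where they are.

Things in the scene. Friction and masses are not known exactly. Their poses are not given: they have to be found in the camera images.
- beaker: Blue square plastic measuring beaker, open at one end, standing on its closed end at the start: 52 x 52 mm outside, 105 mm long, walls 3 mm, closed end 4 mm thick (cavity 46 x 46 mm, 101 mm deep), about 110 g. Origin: centre of the outer face of the closed end; z points from the closed end to the mouth, x and y are square to its flat sides. It does not roll when it lies on a side.
- beaker_mouth (a point): Centre of the beaker's mouth, in the plane of the rim, 105 mm along z from the beaker's origin.
- rail: White drip plate, 130 mm (its x) x 270 mm (its y) x 8 mm, fixed to the floor, with an aluminium rail (30 mm wide, top 12 mm over the floor) along its y. Origin: centre of its underside. It carries the carriage with the peg. A green band 14 mm wide crosses the plate's two margins at its y = +40 mm.
- carriage (a joint): Travel in m of the peg's carriage along +y of the rail, 0 to 0.16; starts between 0 and 0.05 and is right at 0.12. A stiff slide (about 3 N) that stays where it is left. The carriage is a grey block 80 x 80 mm, its top 32 mm over the floor, with a thin red pointer line on the front and back sides; the peg stands upright on its middle.
- peg_foot (a point): Foot of the peg: the point on the peg's axis at the carriage's top face, 32 mm over the floor; moves with the carriage. The peg is a fixed round wooden post of 40 mm diameter and 65 mm height, its top edge chamfered over the last 7 mm to 32 mm diameter.
- mark (a point): Point midway between the green bands, at the height of the carriage's top face: where the peg's foot must be. Its axes are those of the rail.
- turntable: Red plastic turntable, 230 mm across, rim 36 mm high, fixed, at the right-hand side; origin: centre of its underside. Bystander. Between it and the robot base, farther to the right, stands a fixed grey flip-top bin, 206 x 186 x 250 mm.
- bottle_a: Closed white bottle, 72 mm across, 210 mm high, on the turntable; origin: centre of its underside. Bystander.
- bottle_b: Closed white bottle with blue cap, 68 mm across, 170 mm high, on the turntable; origin: centre of its underside. Bystander.
- spanner: Steel adjustable spanner, 200 mm long along its x, 12 mm thick, lying flat; origin: under its middle. Bystander.
- brush: Green scrubbing brush, 150 x 50 mm (long along its x), 73 mm high, bristles down; origin: centre of its underside. Bystander.
- mug: White ceramic mug of clothes pegs, 80 mm across, 95 mm high (pegs to 120 mm), handle at its +y to 67 mm from the axis; origin: centre of its underside. Bystander.

How it is judged:
At the end, for the whole second after the job is handed in: The carriage's pointer is in the green band (peg foot within 7 mm of the mark), and the beaker is upside down over the peg, at rest, within 0.06 rad of vertical, its rim within 3 mm of the carriage's top and its mouth's centre within 7 mm of the peg's axis (horizontal distance between peg_foot and mark below 0.007 m and angle between beaker's own z axis and vertical above 3.08 rad and horizontal distance between beaker_mouth and peg_foot below 0.007 m and z of beaker_mouth in the frame of mark below 0.003 m and linear speed of beaker below 0.01 m/s); the robot touches nothing.
It fails at once if the beaker is rammed onto the rail, the carriage or the peg with more than 45 N (contact force between beaker and rail above 45 N).
It fails at once if a bystander is moved by more than 25 mm (distance of any of bottle_a, bottle_b, spanner, brush, mug from where it was at the start of the episode above 0.025 m).
It also fails if it takes over 67 s, if anything falls off the work surface, if the arm or the gripper's body presses on something with over 40 N, if the wrist force passes 120 N, or if a joint passes its speed limit or range.

### The arm

A 6-joint arm with a two-finger parallel gripper is mounted at the origin on the work surface. World frame = base frame: x ahead of the robot, y to its left, z up, the work surface at z = 0. Lengths are in m, angles in rad, forces in N, time in s.
With the tool pointing down it reaches from about 0.275 to 1 m from the base axis. Payload 8.4 kg.
Tool frame: the origin (TCP) lies at the very end of the fingers, on their centre line; the grasp point (between the pads) lies 19 mm behind it; z points along the fingers, y is the line along which they close (so a half turn about z gives the same grasp; the last joint's range is limited). The gripper opens to 85 mm and grips with 20 to 120 N. Pads are 22 mm wide; open, the fingers measure 114 mm over their backs; the gripper's body (76 mm by 85 mm) begins 54 mm behind the grasp point. The pads swing forward as they close: fully open they stand 13 mm farther back than shut.
Start: joints at [1.342, 0.353, 1.633, -0, 1.155, -0.002], TCP at [0.141, 0.609, 0.231] pointing down, gripper open.
Joint ranges: [-2.63, 2.63], [-0.92, 2.1], [0.06, 2.66], [-1.3, 4.44], [0, 2.69], [-3.02, 3.02]. Speed limits (rad/s): [2.22, 2.22, 2.79, 3.14, 3.14, 3.14].

### API

Orientations are given as a rotation vector (axis times angle).
In Python, from plant import r, vision gives the robot as it stands.
- The arm moves only by the tool play_rows, never from a script. Its argument "series" is a list of rows, each an object of numbers: "tx", "ty", "tz": the shift along the tool's x, y, z each as a share of 400 mm, from -1 to 1; "wx", "wy", "wz": the turn, a rotation vector about the tool's x, y, z each as a share of 60 degrees, from -1 to 1; "fingers": the opening, from 0 (shut) to 1 (fully open). In form: [{"tx": .., "ty": .., "tz": .., "wx": .., "wy": .., "wz": .., "fingers": ..}, ...]. A call has 1 to 8 rows; each row shifts and turns the commanded pose from where the row before left it, along the tool's axes as they then stand; what a row does not reach is not made up. A row lasts 1/10 s, in which the tool goes at most 50 mm and 8.59 degrees, less where a joint would pass 70% of its speed; a pose out of reach is approached as far as the arm can. A call with a number of a shift or a turn outside -1 to 1 is refused whole. A call with a gripper value outside its range is refused whole. The fingers move at their own pace and stop on an object; "newtons" is the grip in N (left out, the last holds). Time passes only in rows, so rows that do not move let the fingers close. It gives the time, the measured TCP pose, the force, the opening and the grip force at its end, in the units of the state.
- r.read_state(): the state, without advancing time (a new reading comes with each control period).
- vision.camera(name): name is "scene" or "top" or "wrist"; returns the picture (420x560x3 uint8, red, green, blue); there is no depth.
- vision.camera_info(name): a dict with "mtx" (3x3 intrinsics, pixels), "R" (3x3) and "t" (3): a world point X has camera coordinates R X + t. Camera axes: x right, y down, z forward; pixel columns grow to the right and rows downward; lengths in m; the calibration is good to about 2 mm. A picture is of the moment at which its call begins: read the wrist's pose just before it. camera_info takes no time and is no camera call; for the wrist camera it gives the pose at the moment of the call.
- r.finish_job(): hands the job in; it is judged then, once.
Trained networks look in the newest picture that a camera, given by its name, has taken for a name from the list of things; names that differ only in an ending like _2 or _b are one class to them, and where a whole thing is asked for, a point or a joint stands for the part that bears it (a point fixed in the world has none). Each returns a list of dicts, best first, with "conf" (0 to 1); they miss things now and then, are a little off and sometimes report something else, mostly with a low value. They report only what shows in the picture. A call takes as long as a camera call.
- vision.look_for(camera, query): "point" ([x, y, z] in m, in world coordinates, good to about 4 mm: the middle of the surface that is visible of it).
- vision.regions_of(camera, query): "mask" (420x560 bool, what is visible of it).
The state is a dict: "t": time; "joint_positions": joint angles; "joint_vel": joint speeds; "joint_torque": joint torques, N m; "ee_pos": TCP position; "tool_rot": TCP orientation; "contact_force": force on the tool from outside, world axes, zero at the start; "torque": the same for the moment, N m; "width": opening from 0.0 (shut) to 1.0 (fully open); "grasp_force": force on a finger pad.
Only numpy, scipy, OpenCV 4.12 (cv2) and the standard library are available. Lean on these libraries where they do the work, as an engineer would, in place of code of your own. Each camera call takes 0.05 s, during which the arm holds its last target. There are 200 camera calls.

## Working session

There is one attempt and no reset: what is moved stays moved. The work goes in short steps, Python scripts to look and compute and a tool call to move; the robot and the scene stay as the last step left them, time stands still between calls to the robot, and variables do not carry over. Pictures are saved under pics/ and viewed, at most 10 in all, crops included, and the job is handed in when it is done.

Besides the shell and the picture viewer there is one more tool, called as a command line: name --argument value ..., lists and objects as JSON in quotes. play_rows: Moves the arm, as the interface text tells. Shift numbers are shares of 400 mm and turn numbers shares of 60 degrees, none past 1 either way. Its arguments: {"type":"object","properties":{"series":{"type":"array","items":{"type":"object","properties":{"tx":{"type":"number","minimum":-1,"maximum":1},"ty":{"type":"number","minimum":-1,"maximum":1},"tz":{"type":"number","minimum":-1,"maximum":1},"wx":{"type":"number","minimum":-1,"maximum":1},"wy":{"type":"number","minimum":-1,"maximum":1},"wz":{"type":"number","minimum":-1,"maximum":1},"fingers":{"type":"number"}}}},"newtons":{"type":"number"}},"required":["series"]}

```bash
mkdir -p pics; ls
python3 - <<'E'
from plant import r, vision
import cv2, numpy as np
s=r.read_state(); print({k:np.round(v,3).tolist() for k,v in s.items()})
for c in ["scene","top"]:
    im=vision.camera(c); cv2.imwrite(f"pics/{c}0.png",im[:,:,::-1])
    i=vision.camera_info(c); print(c,np.round(i["mtx"],1).tolist(),np.round(i["R"],3).tolist(),np.round(i["t"],3).tolist())
    for q in ["beaker","rail","carriage","peg_foot","mug","brush","spanner","bottle_a","beaker_mouth","mark"]:
        try: print(q,[(np.round(d["point"],3).tolist(),round(d["conf"],2)) for d in vision.look_for(c,q)[:2]])
        except Exception as e: print(q,e)
E
```

```text
pics
{'t': 0.0, 'joint_positions': [1.342, 0.354, 1.634, 0.0, 1.155, -0.002], 'joint_vel': [0.001, -0.001, -0.001, 0.0, -0.001, -0.001], 'joint_torque': [0.001, -60.527, -34.205, 0.0, 0.009, -0.0], 'ee_pos': [0.14, 0.609, 0.231], 'tool_rot': [-0.355, -3.121, 0.002], 'contact_force': [-0.379, -0.334, -0.409], 'torque': [0.036, -0.003, -0.035], 'grasp_force': 0.0, 'width': 1.001}
scene [[446.5, 0.0, 283.5], [0.0, 446.5, 211.2], [0.0, 0.0, 1.0]] [[-0.515, 0.857, 0.0], [0.507, 0.305, -0.807], [-0.691, -0.415, -0.591]] [0.453, -0.164, 1.735]
beaker [([0.498, -0.188, 0.065], 0.83)]
rail [([0.578, 0.148, 0.01], 0.81)]
carriage [([0.575, 0.115, 0.034], 0.72)]
peg_foot [([0.581, 0.113, 0.031], 0.61)]
mug [([0.817, 0.194, 0.073], 0.88)]
brush [([0.792, -0.145, 0.039], 0.92)]
spanner [([0.327, 0.212, 0.008], 0.7)]
bottle_a [([0.466, -0.523, 0.104], 0.97), ([0.578, -0.543, 0.123], 0.8)]
beaker_mouth [([0.499, -0.182, 0.066], 0.76), ([0.576, 0.15, 0.009], 0.51)]
mark [([0.572, 0.154, 0.008], 0.93)]
top [[507.3, 0.0, 290.9], [0.0, 507.3, 212.4], [0.0, 0.0, 1.0]] [[-0.002, -1.0, -0.01], [-0.998, 0.003, -0.065], [0.065, 0.01, -0.998]] [-0.161, 0.582, 1.422]
beaker [([0.476, -0.189, 0.004], 0.58)]
rail [([0.548, 0.136, 0.01], 0.93)]
carriage [([0.553, 0.108, 0.034], 0.65)]
peg_foot [([0.55, 0.108, 0.028], 0.71), ([0.327, 0.213, 0.012], 0.45)]
mug [([0.791, 0.181, 0.076], 0.62)]
brush [([0.774, -0.153, 0.041], 0.92), ([0.474, -0.19, 0.003], 0.24)]
spanner [([0.323, 0.211, 0.01], 0.91), ([0.497, -0.529, 0.021], 0.2)]
bottle_a [([0.553, -0.546, 0.16], 0.96), ([0.448, -0.521, 0.137], 0.6)]
beaker_mouth [([0.472, -0.192, 0.005], 0.86)]
mark [([0.555, 0.14, 0.003], 0.7), ([0.549, 0.11, 0.028], 0.56)]
```

View pics/scene0.png

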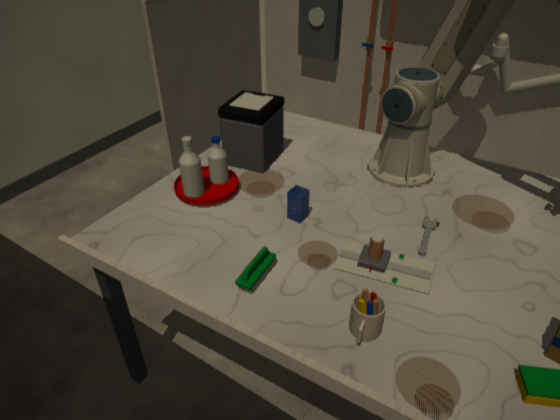

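View pics/top0.png

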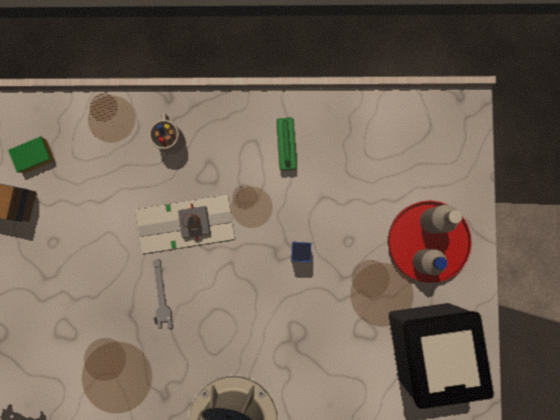

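The scene picture shows the beaker standing at about (298,205) and the rail with its peg at (376,250). Green bands show at (402,257) and (395,280). In the top picture the beaker is at (302,252), the carriage at (195,223) and the green bands at (168,208) and (173,245). Next I'll fit positions by colour in both views.

```bash
cat > h.py <<'E'
import numpy as np, cv2
from plant import r, vision
def unproj(info,uv,z):
    K,R,t=[np.asarray(info[k],float) for k in("mtx","R","t")]
    C=-R.T@t; d=R.T@np.linalg.inv(K)@np.array([uv[0],uv[1],1.0])
    return C+d*(z-C[2])/d[2]
def proj(info,X):
    K,R,t=[np.asarray(info[k],float) for k in("mtx","R","t")]
    p=K@(R@np.asarray(X,float)+t); return p[:2]/p[2]
def blobs(im,lo,hi,amin=6):
    hsv=cv2.cvtColor(im,cv2.COLOR_RGB2HSV); m=cv2.inRange(hsv,lo,hi)
    n,l,s,c=cv2.connectedComponentsWithStats(m)
    return [(c[i].round(1).tolist(),int(s[i,4]),s[i,:4].tolist()) for i in range(1,n) if s[i,4]>=amin]
E
python3 - <<'E'
from h import *
for c in ["scene","top"]:
    im=cv2.imread(f"pics/{c}0.png")[:,:,::-1].copy(); i=vision.camera_info(c)
    print(c)
    for b in blobs(im,(45,120,40),(80,255,255)): print("green",b,unproj(i,b[0],0.008).round(4))
    for b in blobs(im,(0,150,60),(6,255,255),3): print("red",b,unproj(i,b[0],0.02).round(4))
    for b in blobs(im,(105,90,30),(130,255,255),20): print("blue",b,unproj(i,b[0],0.05).round(4))
    C=-np.asarray(i["R"]).T@i["t"]; print("C",C.round(3))
    vision.camera(c)
    for q in["beaker","rail","carriage"]:
        m=vision.regions_of(c,q)
        if m:
            mm=m[0]["mask"].astype(np.uint8); p=cv2.findNonZero(mm); box=cv2.boxPoints(cv2.minAreaRect(p))
            z={"beaker":0,"rail":.008,"carriage":.032}[q]
            print(q,m[0]["conf"],int(mm.sum()),[ (b.round(0).tolist(),unproj(i,b,z).round(3)[:2].tolist()) for b in box])
E
```

```text
scene
green ([255.0, 269.6], 665, [236, 247, 40, 43]) [ 0.7636 -0.1644  0.008 ]
green ([401.1, 255.9], 17, [399, 254, 5, 5]) [0.4932 0.1728 0.008 ]
green ([394.2, 279.8], 20, [392, 278, 5, 5]) [0.5985 0.1892 0.008 ]
green ([541.3, 381.0], 1052, [519, 365, 41, 34]) [0.7313 0.5751 0.008 ]
red ([386.9, 47.7], 37, [381, 46, 12, 5]) [-1.426 -0.587  0.02 ]
red ([205.2, 171.5], 89, [201, 166, 9, 13]) [ 0.4299 -0.6142  0.02  ]
red ([208.9, 192.1], 964, [174, 171, 65, 35]) [ 0.5325 -0.5144  0.02  ]
red ([370.4, 266.7], 10, [370, 264, 2, 7]) [0.5958 0.1163 0.02  ]
red ([372.7, 295.3], 43, [370, 292, 7, 8]) [0.6949 0.1629 0.02  ]
blue ([367.1, 44.5], 34, [362, 43, 11, 4]) [-1.3256 -0.6893  0.05  ]
blue ([215.0, 138.9], 57, [211, 136, 9, 7]) [ 0.2446 -0.7092  0.05  ]
blue ([295.8, 203.1], 495, [288, 186, 21, 36]) [ 0.4706 -0.1988  0.05  ]
blue ([369.7, 307.4], 73, [367, 301, 6, 14]) [0.7647 0.1792 0.05  ]
blue ([555.6, 341.6], 74, [551, 335, 9, 13]) [0.6416 0.5824 0.05  ]
C [1.516 0.382 0.893]
beaker 0.97 686 [([287.0, 186.0], [0.331, -0.315]), ([308.0, 186.0], [0.291, -0.249]), ([308.0, 222.0],
[... 713 characters left out ...]
([426.7, 242.8], 3566, [389, 201, 82, 82]) [ 0.4946 -0.5447  0.02  ]
blue ([302.2, 259.9], 36, [292, 257, 19, 5]) [ 0.4481 -0.1936  0.05  ]
blue ([440.3, 262.9], 109, [435, 258, 12, 11]) [ 0.4392 -0.5732  0.05  ]
C [ 0.488 -0.176  1.455]
beaker 0.66 364 [([291.0, 242.0], [0.498, -0.162]), ([310.0, 242.0], [0.498, -0.217]), ([310.0, 261.0], [0.444, -0.216]), ([291.0, 261.0], [0.444, -0.162])]
rail 0.92 4155 [([134.0, 209.0], [0.593, 0.288]), ([226.0, 194.0], [0.636, 0.023]), ([234.0, 239.0], [0.507, 0.001]), ([141.0, 254.0], [0.464, 0.265])]
carriage 0.66 833 [([177.0, 207.0], [0.597, 0.16]), ([205.0, 203.0], [0.608, 0.079]), ([210.0, 237.0], [0.512, 0.064]), ([181.0, 241.0], [0.501, 0.145])]
```

The two cameras agree. The mark is at about (0.545, 0.182), the rail yaw is about 9.1°, and the peg foot is at about (0.556, 0.110), so the carriage needs to move about 73 mm. I'll write a row planner and go above the peg.

```bash
cat >> h.py <<'E'
from scipy.spatial.transform import Rotation as Ro
def pose():
    s=r.read_state(); return np.array(s["ee_pos"]),Ro.from_rotvec(s["tool_rot"])
def plan(pg,Rg,p=None,R=None,n=None):
    """n equal rows (shift in the old tool axes, then turn) from the present pose to pg,Rg"""
    if p is None: p,R=pose()
    w=(R.inv()*Rg).as_rotvec(); pl=R.inv().apply(np.asarray(pg)-p)
    n0=n or 1
    while True:
        st=Ro.from_rotvec(w/n0); S=sum((Ro.from_rotvec(w/n0*k).as_matrix() for k in range(n0)))
        d=np.linalg.solve(S,pl)
        if n or (np.linalg.norm(d)<=.0495 and np.linalg.norm(w/n0)<=np.radians(8.5)): break
        n0+=1
    print(n0,"rows t",(d/.4).round(4).tolist(),"w",(w/n0/np.radians(60)).round(4).tolist())
def frame(y,z):
    y=np.asarray(y,float)/np.linalg.norm(y); z=np.asarray(z,float)/np.linalg.norm(z)
    return Ro.from_matrix(np.c_[np.cross(y,z),y,z])
RY=np.array([-.158,.987,0]); MARK=np.array([.545,.182,.032])
E
python3 - <<'E'
from h import *
plan([.556,.110,.20],frame(RY,[0,0,-1]))
E
```

```text
14 rows t [-0.0788, -0.086, 0.0056] w [0.0, -0.0, -0.0263]
```

play_rows --series '[{"tx":-0.0788,"ty":-0.086,"tz":0.0056,"wz":-0.0263,"fingers":1},{"tx":-0.0788,"ty":-0.086,"tz":0.0056,"wz":-0.0263,"fingers":1},{"tx":-0.0788,"ty":-0.086,"tz":0.0056,"wz":-0.0263,"fingers":1},{"tx":-0.0788,"ty":-0.086,"tz":0.0056,"wz":-0.0263,"fingers":1},{"tx":-0.0788,"ty":-0.086,"tz":0.0056,"wz":-0.0263,"fingers":1},{"tx":-0.0788,"ty":-0.086,"tz":0.0056,"wz":-0.0263,"fingers":1},{"tx":-0.0788,"ty":-0.086,"tz":0.0056,"wz":-0.0263,"fingers":1},{"tx":-0.0788,"ty":-0.086,"tz":0.0056,"wz":-0.0263,"fingers":1}]'

```text
invalid input at $.series[0]: expected keys tx, ty, tz, wx, wy, wz, fingers
```

play_rows --series '[{"tx":-0.0788,"ty":-0.086,"tz":0.0056,"wz":-0.0263,"fingers":1},{"tx":-0.0788,"ty":-0.086,"tz":0.0056,"wz":-0.0263,"fingers":1},{"tx":-0.0788,"ty":-0.086,"tz":0.0056,"wz":-0.0263,"fingers":1},{"tx":-0.0788,"ty":-0.086,"tz":0.0056,"wz":-0.0263,"fingers":1},{"tx":-0.0788,"ty":-0.086,"tz":0.0056,"wz":-0.0263,"fingers":1},{"tx":-0.0788,"ty":-0.086,"tz":0.0056,"wz":-0.0263,"fingers":1},{"tx":0,"fingers":1},{"tx":0,"fingers":1}]'

```text
invalid input at $.series[0]: expected keys tx, ty, tz, wx, wy, wz, fingers
```

Run:
```python
from h import *
s=r.read_state(); print({k:np.round(s[k],4).tolist() for k in("t","joint_positions","ee_pos","tool_rot","contact_force")})
i=vision.camera_info("wrist"); im=vision.camera("wrist"); cv2.imwrite("pics/w1.png",im[:,:,::-1])
print(np.round(i["mtx"],1).tolist(),(-np.asarray(i["R"]).T@i["t"]).round(3))
for b in blobs(im,(45,120,40),(80,255,255)): print("green",b,unproj(i,b[0],0.008).round(4))
for b in blobs(im,(0,150,60),(6,255,255),3): print("red",b,unproj(i,b[0],0.02).round(4))
print("predict peg top", proj(i,[.556,.11,.097]), "mark",proj(i,[.545,.182,.008]))
plan([.556,.110,.055],frame(RY,[0,0,-1]))
```

```text
{'t': 1.5, 'joint_positions': [1.3416, 0.353, 1.6334, 0.0, 1.1552, -0.0024], 'ee_pos': [0.1405, 0.609, 0.2313], 'tool_rot': [-0.3555, -3.1214, -0.0], 'contact_force': [0.2989, 0.2374, -0.4255]}
[[306.8, 0.0, 282.1], [0.0, 306.8, 211.2], [0.0, 0.0, 1.0]] [0.059 0.628 0.374]
predict peg top [ 18.14090638 530.36656503] mark [ 94.36747497 453.99915227]
14 rows t [-0.0788, -0.086, 0.0315] w [0.0, 0.0, -0.0263]
```

View pics/w1.png

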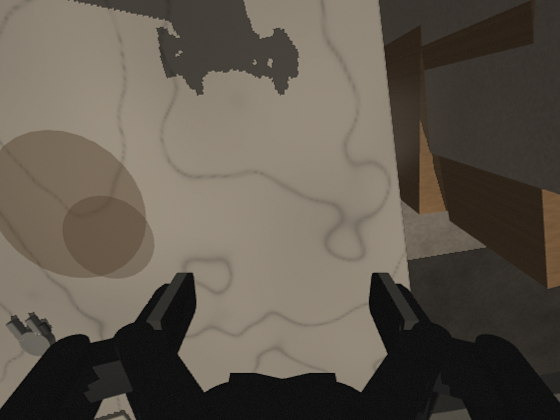

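The move was refused because every row needs all seven keys. The wrist picture therefore shows the start pose: open fingers at (175,310) and (395,310), and the spanner's tip at (30,335). I'll resend.

play_rows --series '[{"tx":-0.0788,"ty":-0.086,"tz":0.0056,"wx":0,"wy":0,"wz":-0.0263,"fingers":1},{"tx":-0.0788,"ty":-0.086,"tz":0.0056,"wx":0,"wy":0,"wz":-0.0263,"fingers":1},{"tx":-0.0788,"ty":-0.086,"tz":0.0056,"wx":0,"wy":0,"wz":-0.0263,"fingers":1},{"tx":-0.0788,"ty":-0.086,"tz":0.0056,"wx":0,"wy":0,"wz":-0.0263,"fingers":1},{"tx":-0.0788,"ty":-0.086,"tz":0.0056,"wx":0,"wy":0,"wz":-0.0263,"fingers":1},{"tx":-0.0788,"ty":-0.086,"tz":0.0056,"wx":0,"wy":0,"wz":-0.0263,"fingers":1},{"tx":-0.0788,"ty":-0.086,"tz":0.0056,"wx":0,"wy":0,"wz":-0.0263,"fingers":1},{"tx":-0.0788,"ty":-0.086,"tz":0.0056,"wx":0,"wy":0,"wz":-0.0263,"fingers":1}]'

```text
t: 2.35
ee_pos: [0.3552, 0.3024, 0.2136]
tool_rot: [0.008, 3.141, 0.001]
contact_force: [0.9, 1.9, 0.1]
width: 0.999
grasp_force: 0.0
```

play_rows --series '[{"tx":-0.0788,"ty":-0.086,"tz":0.0056,"wx":0,"wy":0,"wz":-0.0263,"fingers":1},{"tx":-0.0788,"ty":-0.086,"tz":0.0056,"wx":0,"wy":0,"wz":-0.0263,"fingers":1},{"tx":-0.0788,"ty":-0.086,"tz":0.0056,"wx":0,"wy":0,"wz":-0.0263,"fingers":1},{"tx":-0.0788,"ty":-0.086,"tz":0.0056,"wx":0,"wy":0,"wz":-0.0263,"fingers":1},{"tx":-0.0788,"ty":-0.086,"tz":0.0056,"wx":0,"wy":0,"wz":-0.0263,"fingers":1},{"tx":-0.0788,"ty":-0.086,"tz":0.0056,"wx":0,"wy":0,"wz":-0.0263,"fingers":1},{"tx":0,"ty":0,"tz":0,"wx":0,"wy":0,"wz":0,"fingers":1}]'

```text
t: 3.05
ee_pos: [0.5596, 0.1066, 0.1999]
tool_rot: [-0.245, 3.13, -0.001]
contact_force: [-0.5, 1.0, 0.0]
width: 1.0
grasp_force: 0.0
```

Run:
```python
from h import *
s=r.read_state(); print({k:np.round(s[k],4).tolist() for k in("t","joint_positions","ee_pos","tool_rot","contact_force")})
i=vision.camera_info("wrist"); im=vision.camera("wrist"); cv2.imwrite("pics/w2.png",im[:,:,::-1])
print(np.round(i["R"],3).tolist(),(-np.asarray(i["R"]).T@i["t"]).round(3))
for b in blobs(im,(45,120,40),(80,255,255)): print("green",b,unproj(i,b[0],0.008).round(4))
for b in blobs(im,(0,150,60),(6,255,255),3): print("red",b,unproj(i,b[0],0.02).round(4))
print("predict peg top", proj(i,[.556,.11,.097]), "mark",proj(i,[.545,.182,.008]))
plan([.556,.110,.055],frame(RY,[0,0,-1]))
```

```text
{'t': 3.05, 'joint_positions': [0.1863, 0.2992, 1.7864, -0.0014, 1.0536, -1.54], 'ee_pos': [0.5596, 0.1066, 0.1999], 'tool_rot': [-0.2449, 3.1295, -0.0015], 'contact_force': [-0.5194, 1.0385, 0.05]}
[[-0.157, 0.988, -0.001], [0.932, 0.149, 0.329], [0.326, 0.051, -0.944]] [0.477 0.094 0.342]
green ([346.5, 226.6], 140, [341, 219, 12, 16]) [0.5989 0.1896 0.008 ]
green ([39.9, 317.1], 3419, [11, 274, 61, 102]) [ 0.7874 -0.1791  0.008 ]
red ([286.9, 142.2], 36, [286, 135, 3, 17]) [0.5125 0.1043 0.02  ]
red ([286.3, 223.3], 9, [285, 222, 3, 4]) [0.6012 0.1182 0.02  ]
red ([286.5, 230.6], 15, [286, 227, 2, 8]) [0.61   0.1199 0.02  ]
predict peg top [286.42597886 205.97294338] mark [350.75479948 181.37463202]
3 rows t [0.0009, 0.0017, 0.1205] w [-0.0001, 0.0001, -0.001]
```

View pics/w2.png

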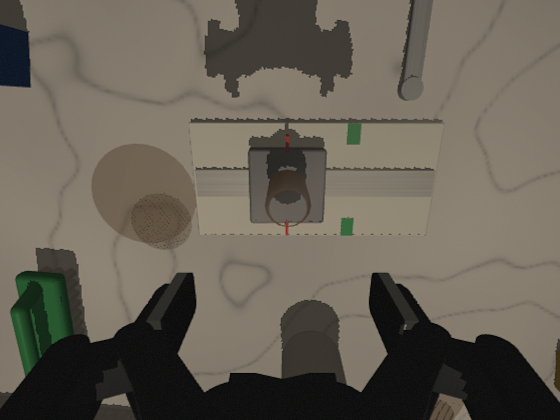

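The wrist picture shows the peg top at (288,207), as predicted at (286,206). The pointer ends are at (287,142) and (287,227), and the green bands at (354,133) and (347,227). Next I'll lower the hand around the peg and close gently.

play_rows --series '[{"tx":0.001,"ty":0.0015,"tz":0.09,"wx":0,"wy":0,"wz":0,"fingers":1},{"tx":0.001,"ty":0.0015,"tz":0.09,"wx":0,"wy":0,"wz":0,"fingers":1},{"tx":0.001,"ty":0.0015,"tz":0.09,"wx":0,"wy":0,"wz":0,"fingers":1},{"tx":0,"ty":0,"tz":0.09,"wx":0,"wy":0,"wz":0,"fingers":1},{"tx":0,"ty":0,"tz":0,"wx":0,"wy":0,"wz":0,"fingers":0.3},{"tx":0,"ty":0,"tz":0,"wx":0,"wy":0,"wz":0,"fingers":0.3},{"tx":0,"ty":0,"tz":0,"wx":0,"wy":0,"wz":0,"fingers":0.3},{"tx":0,"ty":0,"tz":0,"wx":0,"wy":0,"wz":0,"fingers":0.3}]' --newtons 25

```text
t: 3.9
ee_pos: [0.5555, 0.1121, 0.0582]
tool_rot: [-0.249, 3.129, 0.001]
contact_force: [-1.9, 1.0, 6.6]
width: 0.461
grasp_force: 25.1
```

Run:
```python
from h import *
s=r.read_state(); print({k:np.round(s[k],4).tolist() for k in("t","joint_positions","ee_pos","tool_rot","contact_force","width","grasp_force")})
im=cv2.imread("pics/w2.png")[:,:,::-1].copy()
for b in blobs(im,(45,70,20),(80,255,255),40): print("green",b)
p,R=pose(); y=R.as_matrix()[:,1]; print("along rail to mark (tool y)",(MARK-p)@y)
```

```text
{'t': 3.9, 'joint_positions': [0.1964, 0.4836, 1.8896, 0.0002, 0.7652, -1.5335], 'ee_pos': [0.5555, 0.1121, 0.0582], 'tool_rot': [-0.2491, 3.1285, 0.0008], 'contact_force': [-1.8514, 0.9785, 6.5906], 'width': 0.4608, 'grasp_force': 25.1492}
green ([353.5, 133.4], 262, [347, 123, 14, 22])
green ([346.5, 226.5], 207, [341, 218, 12, 18])
green ([39.9, 314.5], 4364, [10, 271, 64, 105])
along rail to mark (tool y) 0.07070099521523346
```

play_rows --series '[{"tx":0,"ty":0.03,"tz":0,"wx":0,"wy":0,"wz":0,"fingers":0.3},{"tx":0,"ty":0.05,"tz":0,"wx":0,"wy":0,"wz":0,"fingers":0.3},{"tx":0,"ty":0.05,"tz":0,"wx":0,"wy":0,"wz":0,"fingers":0.3},{"tx":0,"ty":0.03,"tz":0,"wx":0,"wy":0,"wz":0,"fingers":0.3},{"tx":0,"ty":0.0175,"tz":0,"wx":0,"wy":0,"wz":0,"fingers":0.3},{"tx":0,"ty":0,"tz":0,"wx":0,"wy":0,"wz":0,"fingers":0.3},{"tx":0,"ty":0,"tz":0,"wx":0,"wy":0,"wz":0,"fingers":0.3}]'

```text
t: 4.6
ee_pos: [0.5445, 0.183, 0.0582]
tool_rot: [-0.249, 3.128, 0.002]
contact_force: [-1.2, 3.8, 7.1]
width: 0.465
grasp_force: 25.3
```

Run:
```python
from h import *
s=r.read_state(); print({k:np.round(s[k],4).tolist() for k in("t","joint_positions","ee_pos","tool_rot","contact_force","width","grasp_force")})
i=vision.camera_info("scene"); im=vision.camera("scene"); cv2.imwrite("pics/s2.png",im[:,:,::-1])
for b in blobs(im,(45,100,30),(80,255,255)): print("green",b[0],b[1],unproj(i,b[0],0.008).round(4))
for b in blobs(im,(0,120,50),(8,255,255),3): print("red",b[0],b[1],unproj(i,b[0],0.02).round(4))
i=vision.camera_info("wrist"); im=vision.camera("wrist"); cv2.imwrite("pics/w3.png",im[:,:,::-1])
for b in blobs(im,(45,70,20),(80,255,255),20): print("green",b,unproj(i,b[0],0.008).round(4))
for b in blobs(im,(0,120,40),(8,255,255),3): print("red",b,unproj(i,b[0],0.02).round(4))
```

```text
{'t': 4.6, 'joint_positions': [0.3212, 0.4923, 1.8732, 0.0008, 0.772, -1.4091], 'ee_pos': [0.5445, 0.183, 0.0582], 'tool_rot': [-0.2491, 3.1278, 0.0024], 'contact_force': [-1.1739, 3.8022, 7.1054], 'width': 0.4651, 'grasp_force': 25.2608}
green [255.3, 268.9] 779 [ 0.7608 -0.1653  0.008 ]
green [394.1, 280.0] 22 [0.5993 0.1892 0.008 ]
green [540.9, 380.9] 1084 [0.7314 0.5743 0.008 ]
red [386.6, 47.8] 47 [-1.4229 -0.5879  0.02  ]
red [209.1, 189.3] 1243 [ 0.5181 -0.525   0.02  ]
red [396.8, 273.6] 12 [0.584  0.1897 0.02  ]
red [372.8, 295.7] 50 [0.6961 0.1636 0.02  ]
green ([277.9, 157.6], 669, [268, 142, 22, 35]) [0.4933 0.1724 0.008 ]
green ([274.5, 310.0], 90, [270, 306, 10, 9]) [0.6063 0.1876 0.008 ]
green ([286.1, 310.1], 28, [285, 306, 4, 9]) [0.605  0.1961 0.008 ]
red ([282.7, 178.0], 148, [280, 161, 6, 34]) [0.5029 0.177  0.02  ]
red ([281.6, 313.8], 87, [280, 304, 5, 21]) [0.5996 0.1919 0.02  ]
```

The wrist and scene views both show the pointer 2–3 mm past the band's middle. I'll nudge it back, release and lift.

play_rows --series '[{"tx":0,"ty":-0.006,"tz":0,"wx":0,"wy":0,"wz":0,"fingers":0.3},{"tx":0,"ty":0,"tz":0,"wx":0,"wy":0,"wz":0,"fingers":0.3},{"tx":0,"ty":0,"tz":0,"wx":0,"wy":0,"wz":0,"fingers":0.3},{"tx":0,"ty":0,"tz":0,"wx":0,"wy":0,"wz":0,"fingers":1},{"tx":0,"ty":0,"tz":0,"wx":0,"wy":0,"wz":0,"fingers":1},{"tx":0,"ty":0,"tz":0,"wx":0,"wy":0,"wz":0,"fingers":1},{"tx":0,"ty":0,"tz":-0.1,"wx":0,"wy":0,"wz":0,"fingers":1},{"tx":0,"ty":0,"tz":-0.1,"wx":0,"wy":0,"wz":0,"fingers":1}]'

```text
t: 5.5
ee_pos: [0.5423, 0.1789, 0.1357]
tool_rot: [0.249, -3.128, 0.001]
contact_force: [0.9, 0.6, 0.9]
width: 0.998
grasp_force: 0.0
```

play_rows --series '[{"tx":0,"ty":0,"tz":-0.12,"wx":0,"wy":0,"wz":0,"fingers":1},{"tx":0,"ty":0,"tz":-0.12,"wx":0,"wy":0,"wz":0,"fingers":1},{"tx":0,"ty":0,"tz":0,"wx":0,"wy":0,"wz":0,"fingers":1},{"tx":0,"ty":0,"tz":0,"wx":0,"wy":0,"wz":0,"fingers":1}]'

```text
t: 5.9
ee_pos: [0.544, 0.1794, 0.2332]
tool_rot: [-0.249, 3.129, 0.001]
contact_force: [-0.3, -0.3, -0.7]
width: 1.001
grasp_force: 0.0
```

Run:
```python
from h import *
s=r.read_state(); print({k:np.round(s[k],4).tolist() for k in("t","joint_positions","ee_pos","tool_rot","contact_force","width","grasp_force")})
for c in("wrist","scene"):
    i=vision.camera_info(c); im=vision.camera(c); cv2.imwrite(f"pics/{c}4.png",im[:,:,::-1])
    for b in blobs(im,(45,70,20),(80,255,255),10): X=unproj(i,b[0],0.008); print("green",b,X.round(4),(X@RY).round(4))
    for b in blobs(im,(0,120,40),(8,255,255),3): X=unproj(i,b[0],0.02); print("red",b,X.round(4),(X@RY).round(4))
# wrist camera in the tool frame
p,R=pose(); i=vision.camera_info("wrist"); Ri=np.asarray(i["R"])
print("cam in tool",R.inv().apply(-Ri.T@i["t"]-p).round(4))
for c in("scene",):
    print([(np.round(d["point"],3).tolist(),d["conf"]) for q in("peg_foot","beaker") for d in vision.look_for(c,q)[:1]])
```

```text
{'t': 5.9, 'joint_positions': [0.316, 0.269, 1.7472, -0.0, 1.1226, -1.4135], 'ee_pos': [0.544, 0.1794, 0.2332], 'tool_rot': [-0.2488, 3.129, 0.001], 'contact_force': [-0.2886, -0.2776, -0.653], 'width': 1.0015, 'grasp_force': 0.0}
green ([283.1, 133.0], 174, [278, 125, 11, 19]) [0.4922 0.1727 0.008 ] 0.0927
green ([279.1, 222.6], 31, [278, 218, 4, 10]) [0.6036 0.1856 0.008 ] 0.0878
green ([285.9, 222.6], 31, [284, 218, 4, 10]) [0.6023 0.1942 0.008 ] 0.0966
green ([16.3, 314.7], 3257, [0, 261, 41, 105]) [ 0.8042 -0.1652  0.008 ] -0.2901
green ([543.5, 359.6], 1236, [517, 340, 43, 44]) [0.7611 0.6194 0.008 ] 0.4911
red ([282.8, 142.9], 41, [282, 136, 3, 16]) [0.5021 0.1739 0.02  ] 0.0923
red ([282.2, 215.6], 5, [281, 215, 3, 2]) [0.5892 0.1873 0.02  ] 0.0918
red ([282.5, 222.0], 18, [282, 218, 2, 9]) [0.5975 0.189  0.02  ] 0.0922
red ([259.9, 371.7], 33, [255, 369, 11, 6]) [0.8409 0.1941 0.02  ] 0.0587
green ([255.3, 268.7], 801, [235, 246, 41, 44]) [ 0.7601 -0.1657  0.008 ] -0.2837
green ([394.4, 280.2], 28, [392, 277, 6, 7]) [0.5997 0.1902 0.008 ] 0.093
green ([540.8, 380.7], 1097, [518, 365, 42, 34]) [0.731  0.5741 0.008 ] 0.4511
red ([386.6, 47.8], 47, [381, 45, 12, 6]) [-1.4229 -0.5879  0.02  ] -0.3555
red ([209.1, 189.3], 1244, [174, 166, 65, 40]) [ 0.5181 -0.525   0.02  ] -0.6001
red ([395.5, 273.2], 11, [395, 270, 2, 7]) [0.5844 0.1861 0.02  ] 0.0913
red ([372.8, 295.7], 50, [370, 292, 7, 10]) [0.6961 0.1636 0.02  ] 0.0515
cam in tool [ 0.0836  0.0003 -0.1426]
[([0.568, 0.181, 0.032], 0.59), ([0.497, -0.185, 0.063], 0.68)]
```

The carriage is now centred in the green band to within about 1 mm, with the pointer at 0.092 against the band's 0.0925 along the rail. Next I'll fit the arm kinematics and tilt the tool sideways to find the wrist offset.

Run:
```python
from h import *
from scipy.optimize import least_squares
D=[([1.3416,.353,1.6334,1.1552],(.1405,.609,.2313)),([.1863,.2992,1.7864,1.0536],(.5596,.1066,.1999)),([.1964,.4836,1.8896,.7652],(.5555,.1121,.0582)),([.3212,.4923,1.8732,.772],(.5445,.183,.0582)),([.316,.269,1.7472,1.1226],(.544,.1794,.2332))]
def f(x):
    a,L2,L3,e,d=x; o=[]
    for j,p in D:
        q=j[1]+j[2]
        o+=[a+L2*np.sin(j[1])+L3*np.sin(q)+e*np.cos(q)-np.hypot(*p[:2]), d+L2*np.cos(j[1])+L3*np.cos(q)-e*np.sin(q)-p[2]]
    return o
s=least_squares(f,[.1,.4,.4,0,.1]); print(s.x.round(3),np.abs(s.fun).max())
s=least_squares(lambda x:f([x[0],x[1],x[2],0,x[3]]),[.1,.4,.4,.1]); print(s.x.round(4),np.abs(s.fun).max())
s=least_squares(lambda x:f([0,x[0],x[1],x[2],x[3]]),[.4,.4,0,.1]); print(s.x.round(4),np.abs(s.fun).max())
print([ (np.arctan2(p[1],p[0])-j[0]).round(4) for j,p in D])
im=cv2.imread("pics/top0.png")[:,:,::-1]; i=vision.camera_info("top")
for uv in [(391,313),(462,305),(490,400),(411,407)]: print("bin top",unproj(i,uv,.25).round(3))
```

```text
[ 0.002  0.561  0.492  0.054 -0.048] 0.0002189852659617575
[ 0.0148  0.4705  0.4817 -0.0132] 0.006803620833605195
[ 0.5663  0.4939  0.0552 -0.0499] 0.0004010750886457304
[np.float64(0.0025), np.float64(0.0019), np.float64(0.0027), np.float64(0.003), np.float64(0.0025)]
bin top [ 0.329 -0.399  0.25 ]
bin top [ 0.348 -0.565  0.25 ]
bin top [ 0.13  -0.625  0.25 ]
bin top [ 0.114 -0.442  0.25 ]
```

play_rows --series '[{"tx":0,"ty":0,"tz":-0.1,"wx":-0.14,"wy":0,"wz":0,"fingers":1},{"tx":0,"ty":-0.05,"tz":-0.05,"wx":-0.14,"wy":0,"wz":0,"fingers":1},{"tx":0,"ty":-0.05,"tz":-0.05,"wx":-0.14,"wy":0,"wz":0,"fingers":1},{"tx":0,"ty":0,"tz":0,"wx":0,"wy":0,"wz":0,"fingers":1}]'

```text
t: 6.5
ee_pos: [0.5525, 0.126, 0.3014]
tool_rot: [0.228, -3.024, -0.681]
contact_force: [-0.3, 0.4, -1.3]
width: 0.998
grasp_force: 0.0
```

Run:
```python
from h import *
s=r.read_state(); print({k:np.round(s[k],4).tolist() for k in("t","joint_positions","joint_vel","ee_pos","tool_rot")})
print(pose()[1].as_matrix().round(3))
```

```text
{'t': 6.5, 'joint_positions': [-0.036, 0.2416, 1.702, 0.4507, 1.3131, -1.8991], 'joint_vel': [0.1211, -0.0028, 0.0227, -0.0871, -0.0495, 0.1589], 'ee_pos': [0.5525, 0.126, 0.3014], 'tool_rot': [0.2275, -3.0241, -0.681]}
[[-0.989 -0.135 -0.065]
 [-0.15   0.893  0.424]
 [ 0.     0.429 -0.903]]
```

The fit is good: shoulder-to-wrist links of 0.561 and 0.492 m, and about 0.343 m from wrist centre to TCP. j4 > 0 tilts the tool to the left. A direct side grasp would put the wrist too low, so the plan is:
1. Grasp the beaker from above.
2. Lay it on its side with its mouth to the right.
3. Regrasp it from above.
4. Tilt left so the mouth points down, and seat it.

```bash
cat >> h.py <<'E'
from scipy.optimize import least_squares
def fk(j):
    q=j[1]+j[2]; a=j[0]+.0025
    w=.002+.561*np.sin(j[1])+.492*np.sin(q)+.054*np.cos(q); z=.295+.561*np.cos(j[1])+.492*np.cos(q)-.054*np.sin(q)
    R=Ro.from_euler('z',j[0])*Ro.from_euler('y',q)*Ro.from_euler('z',j[3])*Ro.from_euler('y',j[4])*Ro.from_euler('z',j[5]+np.pi/2)
    W=np.array([w*np.cos(a),w*np.sin(a),z]); return W+.343*R.apply([0,0,1]),R,W
LO=np.array([-2.63,-.92,.06,-1.3,0,-3.02]);HI=np.array([2.63,2.1,2.66,4.44,2.69,3.02])
def ik(p,R,j0):
    f=lambda j:np.r_[(fk(j)[0]-p)*5,(fk(j)[1]*R.inv()).as_rotvec()]
    s=least_squares(f,np.clip(j0,LO+.01,HI-.01),bounds=(LO,HI)); return s.x,np.abs(s.fun).max()
def tilt(deg,yaw=0):
    """tool y horizontal along x (turned by yaw deg), z tilted deg from straight down to the left"""
    c=np.radians(deg); Y=Ro.from_euler('z',yaw,degrees=True)
    return Y*frame([1,0,0],[0,np.sin(c),-np.cos(c)])
E
python3 - <<'E'
from h import *
j=r.read_state()["joint_positions"]; p,R=pose(); F=fk(j); print("fk err",(F[0]-p).round(4),(F[1]*R.inv()).magnitude())
g=lambda G,R:np.array(G)+.019*R.apply([0,0,1])
for n,G,d in[("above",[.475,-.19,.26],0),("grasp",[.475,-.19,.083],0),("lift",[.475,-.14,.16],0),("lay30",[.475,-.13,.12],30),("lay60",[.475,-.13,.068],60),("pick",[.475,-.08,.026],-15),("up",[.5,.0,.2],20),("mid",[.545,.10,.22],50),("over",[.545,.181,.2],75),("place",[.545,.181,.105],75),("place90",[.545,.181,.105],90)]:
    T=tilt(d); j,e=ik(g(G,T),T,j); print(n,j.round(2),round(e,4),"W",fk(j)[2].round(3))
T=tilt(0); plan([.475,-.19,.24],T)
E
```

```text
fk err [-0.0002  0.0001 -0.0011] 4.05901430962714e-16
above [-0.38  0.16  1.86 -0.    1.12 -0.38] 0.0 W [ 0.475 -0.19   0.584]
grasp [-0.38  0.41  2.01 -0.    0.73 -0.38] 0.0 W [ 0.475 -0.19   0.407]
lift [-0.29  0.26  1.99  0.    0.89 -0.29] 0.0 W [ 0.475 -0.14   0.484]
lay30 [-0.55  0.47  1.91  0.5   1.11 -0.86] 0.0 W [ 0.475 -0.292  0.401]
lay60 [-0.72  0.82  1.76  0.72  1.45 -1.16] 0.0 W [ 0.475 -0.411  0.23 ]
pick [ 0.01  0.49  2.11 -0.48  0.6   0.41] 0.0 W [0.475 0.004 0.339]
up [-0.22  0.26  1.94  0.39  1.06 -0.44] 0.0 W [ 0.5   -0.111  0.504]
mid [-0.27  0.44  1.88  0.88  1.28 -0.74] 0.0 W [ 0.545 -0.148  0.428]
over [-0.24  0.68  1.92  1.23  1.47 -1.04] 0.0 W [ 0.545 -0.132  0.284]
place [-0.24  0.85  1.9   1.25  1.42 -1.19] 0.0 W [ 0.545 -0.132  0.189]
place90 [-0.26  1.01  1.85  1.32  1.64 -1.3 ] 0.0 W [ 0.545 -0.143  0.105]
12 rows t [-0.0313, -0.0719, -0.0064] w [0.026, -0.0303, 0.1345]
```

play_rows --series '[{"tx":-0.0313,"ty":-0.0719,"tz":-0.0064,"wx":0.026,"wy":-0.0303,"wz":0.1345,"fingers":1},{"tx":-0.0313,"ty":-0.0719,"tz":-0.0064,"wx":0.026,"wy":-0.0303,"wz":0.1345,"fingers":1},{"tx":-0.0313,"ty":-0.0719,"tz":-0.0064,"wx":0.026,"wy":-0.0303,"wz":0.1345,"fingers":1},{"tx":-0.0313,"ty":-0.0719,"tz":-0.0064,"wx":0.026,"wy":-0.0303,"wz":0.1345,"fingers":1},{"tx":-0.0313,"ty":-0.0719,"tz":-0.0064,"wx":0.026,"wy":-0.0303,"wz":0.1345,"fingers":1},{"tx":-0.0313,"ty":-0.0719,"tz":-0.0064,"wx":0.026,"wy":-0.0303,"wz":0.1345,"fingers":1},{"tx":-0.0313,"ty":-0.0719,"tz":-0.0064,"wx":0.026,"wy":-0.0303,"wz":0.1345,"fingers":1},{"tx":-0.0313,"ty":-0.0719,"tz":-0.0064,"wx":0.026,"wy":-0.0303,"wz":0.1345,"fingers":1}]'

```text
t: 7.3
ee_pos: [0.5642, -0.0985, 0.2417]
tool_rot: [-1.5, -2.734, -0.249]
contact_force: [-0.4, -0.6, 0.3]
width: 1.003
grasp_force: 0.0
```

play_rows --series '[{"tx":-0.0313,"ty":-0.0719,"tz":-0.0064,"wx":0.026,"wy":-0.0303,"wz":0.1345,"fingers":1},{"tx":-0.0313,"ty":-0.0719,"tz":-0.0064,"wx":0.026,"wy":-0.0303,"wz":0.1345,"fingers":1},{"tx":-0.0313,"ty":-0.0719,"tz":-0.0064,"wx":0.026,"wy":-0.0303,"wz":0.1345,"fingers":1},{"tx":-0.0313,"ty":-0.0719,"tz":-0.0064,"wx":0.026,"wy":-0.0303,"wz":0.1345,"fingers":1},{"tx":0,"ty":0,"tz":0,"wx":0,"wy":0,"wz":0,"fingers":1}]'

```text
t: 7.8
ee_pos: [0.4733, -0.1847, 0.2402]
tool_rot: [2.217, 2.225, -0.008]
contact_force: [0.4, 0.2, -0.6]
width: 0.998
grasp_force: 0.0
```

Run:
```python
from h import *
p,R=pose(); print(r.read_state()["t"],p.round(4),R.as_matrix().round(3).tolist())
i=vision.camera_info("wrist"); im=vision.camera("wrist"); cv2.imwrite("pics/w5.png",im[:,:,::-1])
print([(np.round(d["point"],3).tolist(),d["conf"]) for q in("beaker","beaker_mouth") for d in vision.look_for("wrist",q)[:1]])
m=vision.regions_of("wrist","beaker")
if m:
    mm=m[0]["mask"].astype(np.uint8); print(m[0]["conf"],mm.sum(),cv2.boundingRect(mm))
    c=max(cv2.findContours(mm,0,2)[0],key=cv2.contourArea); a=cv2.approxPolyDP(c,5,True)[:,0]
    for u in a: print(u.tolist(),"z.105",unproj(i,u,.105).round(3)[:2],"z0",unproj(i,u,0).round(3)[:2])
```

```text
7.8 [ 0.4733 -0.1847  0.2402] [[-0.003, 1.0, -0.003], [1.0, 0.003, -0.004], [-0.004, -0.003, -1.0]]
[([0.471, -0.201, 0.066], 0.83), ([0.474, -0.199, 0.07], 0.73)]
0.82 3697 (255, 159, 57, 73)
[264, 159] z.105 [ 0.457 -0.147] z0 [ 0.451 -0.165]
[256, 181] z.105 [ 0.449 -0.167] z0 [ 0.44  -0.193]
[255, 227] z.105 [ 0.447 -0.213] z0 [ 0.437 -0.256]
[306, 230] z.105 [ 0.497 -0.216] z0 [ 0.506 -0.26 ]
[311, 179] z.105 [ 0.5   -0.165] z0 [ 0.51 -0.19]
[304, 162] z.105 [ 0.493 -0.149] z0 [ 0.501 -0.168]
```

View pics/w5.png

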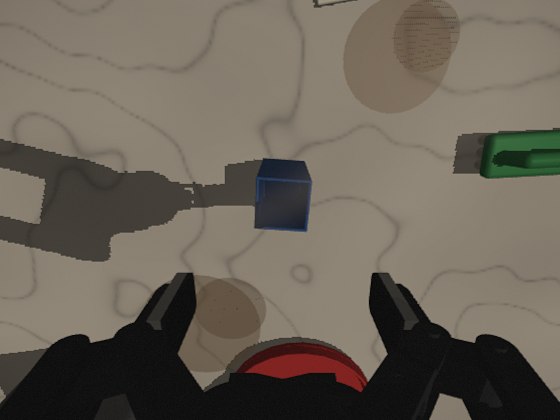

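The wrist picture shows the open beaker with its rim corners at (256,181), (311,179), (306,230) and (255,227). That puts its centre at (0.473, -0.190), square to the tool. I'll lower, grip near the rim and lift.

play_rows --series '[{"tx":-0.0066,"ty":0,"tz":0.11,"wx":0,"wy":0,"wz":0,"fingers":1},{"tx":-0.0066,"ty":0,"tz":0.11,"wx":0,"wy":0,"wz":0,"fingers":1},{"tx":0,"ty":0,"tz":0.11,"wx":0,"wy":0,"wz":0,"fingers":1},{"tx":0,"ty":0,"tz":0.07,"wx":0,"wy":0,"wz":0,"fingers":1},{"tx":0,"ty":0,"tz":0.04,"wx":0,"wy":0,"wz":0,"fingers":1},{"tx":0,"ty":0,"tz":0,"wx":0,"wy":0,"wz":0,"fingers":0.3},{"tx":0,"ty":0,"tz":0,"wx":0,"wy":0,"wz":0,"fingers":0.3},{"tx":0,"ty":0,"tz":0,"wx":0,"wy":0,"wz":0,"fingers":0.3}]' --newtons 30

```text
t: 8.8
ee_pos: [0.4771, -0.1903, 0.0664]
tool_rot: [2.209, 2.228, -0.001]
contact_force: [0.6, 0.1, 0.4]
width: 0.618
grasp_force: 31.2
```

Run:
```python
from h import *
s=r.read_state(); p,R=pose(); print(s["t"],p.round(4),s["width"],s["grasp_force"],np.round(s["contact_force"],1))
T=tilt(0); L=np.array([p[0],p[1],p[2]+.07]); print("lift then:")
g=lambda G,R:np.array(G)+.019*R.apply([0,0,1])
T2=tilt(55); h=.083*np.cos(np.radians(55))+.026*np.sin(np.radians(55)); print("Gz touch",h)
plan(g([.45,-.09,h+.045],T2),T2,L,R)
```

```text
8.8 [ 0.4771 -0.1903  0.0664] 0.6180316057440605 31.19575307238847 [0.6 0.1 0.4]
lift then:
Gz touch 0.06890479736865061
7 rows t [0.0345, -0.0095, 0.0285] w [-0.0003, 0.1314, 0.0012]
```

play_rows --series '[{"tx":0,"ty":0,"tz":-0.06,"wx":0,"wy":0,"wz":0,"fingers":0.3},{"tx":0,"ty":0,"tz":-0.06,"wx":0,"wy":0,"wz":0,"fingers":0.3},{"tx":0,"ty":0,"tz":-0.055,"wx":0,"wy":0,"wz":0,"fingers":0.3}]'

```text
t: 9.1
ee_pos: [0.4768, -0.1901, 0.1376]
tool_rot: [2.209, 2.227, -0.001]
contact_force: [-0.0, 0.3, -1.8]
width: 0.622
grasp_force: 31.4
```

play_rows --series '[{"tx":0.0345,"ty":-0.0095,"tz":0.0285,"wx":0,"wy":0.1314,"wz":0.001,"fingers":0.3},{"tx":0.0345,"ty":-0.0095,"tz":0.0285,"wx":0,"wy":0.1314,"wz":0.001,"fingers":0.3},{"tx":0.0345,"ty":-0.0095,"tz":0.0285,"wx":0,"wy":0.1314,"wz":0.001,"fingers":0.3},{"tx":0.0345,"ty":-0.0095,"tz":0.0285,"wx":0,"wy":0.1314,"wz":0.001,"fingers":0.3},{"tx":0.0345,"ty":-0.0095,"tz":0.0285,"wx":0,"wy":0.1314,"wz":0.001,"fingers":0.3},{"tx":0.0345,"ty":-0.0095,"tz":0.0285,"wx":0,"wy":0.1314,"wz":0.001,"fingers":0.3},{"tx":0.0345,"ty":-0.0095,"tz":0.0285,"wx":0,"wy":0.1314,"wz":0.001,"fingers":0.3},{"tx":0,"ty":0,"tz":0,"wx":0,"wy":0,"wz":0,"fingers":0.3}]'

```text
t: 9.9
ee_pos: [0.4482, -0.0742, 0.1009]
tool_rot: [-1.641, -1.638, -0.853]
contact_force: [-0.5, -0.8, -2.2]
width: 0.622
grasp_force: 31.7
```

Run:
```python
from h import *
s=r.read_state(); p,R=pose(); z=R.as_matrix()[:,2]; G=p-.019*z; print(s["t"],p.round(4),"tilt",np.degrees(np.arccos(-z[2])),z.round(3),"G",G.round(4),s["grasp_force"],np.round(s["contact_force"],1))
c=-z[2]; low=G[2]-.0807*c-.026*np.sqrt(1-c*c); print("lowest",low, "bottom y", G[1]+.0807*z[1]-.026*c)
plan(p-[0,0,low-.002],R)
```

```text
9.9 [ 0.4482 -0.0742  0.1009] tilt 55.232388532369825 [-0.003  0.821 -0.57 ] G [ 0.4483 -0.0898  0.1117] 31.687054219655693 [-0.5 -0.8 -2.2]
lowest 0.04435850828064206 bottom y -0.03834945059072749
1 rows t [-0.087, 0.0005, 0.0604] w [0.0, 0.0, 0.0]
```

play_rows --series '[{"tx":-0.03,"ty":0,"tz":0.021,"wx":0,"wy":0,"wz":0,"fingers":0.3},{"tx":-0.03,"ty":0,"tz":0.021,"wx":0,"wy":0,"wz":0,"fingers":0.3},{"tx":-0.02,"ty":0,"tz":0.014,"wx":0,"wy":0,"wz":0,"fingers":0.3},{"tx":0,"ty":0,"tz":0,"wx":0,"wy":0,"wz":0,"fingers":0.3},{"tx":0,"ty":0,"tz":0,"wx":0,"wy":0,"wz":0,"fingers":1},{"tx":0,"ty":0,"tz":0,"wx":0,"wy":0,"wz":0,"fingers":1},{"tx":0,"ty":0,"tz":0,"wx":0,"wy":0,"wz":0,"fingers":1},{"tx":0,"ty":0,"tz":0,"wx":0,"wy":0,"wz":0,"fingers":1}]'

```text
t: 10.7
ee_pos: [0.449, -0.0743, 0.0634]
tool_rot: [-1.642, -1.643, -0.853]
contact_force: [0.9, 0.9, 0.0]
width: 0.996
grasp_force: 0.0
```

Run:
```python
from h import *
s=r.read_state(); p,R=pose(); print(s["t"],p.round(4),np.round(s["contact_force"],1),s["width"])
ims=[vision.camera("scene")[150:330,230:470],vision.camera("top")[150:330,170:410]]
cv2.imwrite("pics/lay.png",cv2.resize(np.vstack(ims),None,fx=1.6,fy=1.6)[:,:,::-1])
T=tilt(0); plan([.45,-.10,.25],T)
```

```text
10.7 [ 0.449  -0.0743  0.0634] [0.9 0.9 0. ] 0.9964391711746446
7 rows t [0.028, 0.0003, -0.0641] w [-0.0004, -0.131, 0.0001]
```

View pics/lay.png

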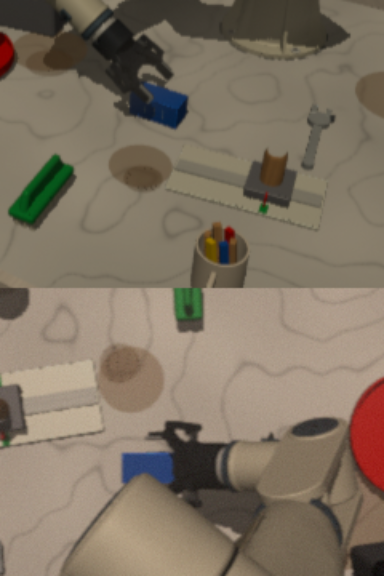

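The scene and top crops show the beaker lying on its side between the open fingers, mouth to the right. Carriage and bystanders look undisturbed. I'll retract to above it.

play_rows --series '[{"tx":0.028,"ty":0,"tz":-0.0641,"wx":0,"wy":-0.131,"wz":0,"fingers":1},{"tx":0.028,"ty":0,"tz":-0.0641,"wx":0,"wy":-0.131,"wz":0,"fingers":1},{"tx":0.028,"ty":0,"tz":-0.0641,"wx":0,"wy":-0.131,"wz":0,"fingers":1},{"tx":0.028,"ty":0,"tz":-0.0641,"wx":0,"wy":-0.131,"wz":0,"fingers":1},{"tx":0.028,"ty":0,"tz":-0.0641,"wx":0,"wy":-0.131,"wz":0,"fingers":1},{"tx":0.028,"ty":0,"tz":-0.0641,"wx":0,"wy":-0.131,"wz":0,"fingers":1},{"tx":0.028,"ty":0,"tz":-0.0641,"wx":0,"wy":-0.131,"wz":0,"fingers":1},{"tx":0,"ty":0,"tz":0,"wx":0,"wy":0,"wz":0,"fingers":1}]'

```text
t: 11.6
ee_pos: [0.4514, -0.0974, 0.2541]
tool_rot: [2.209, 2.223, 0.0]
contact_force: [0.1, 0.2, 0.4]
width: 0.998
grasp_force: 0.0
```

Run:
```python
from h import *
p,R=pose(); print(r.read_state()["t"],p.round(4),R.as_matrix().round(3).tolist())
i=vision.camera_info("wrist"); im=vision.camera("wrist"); cv2.imwrite("pics/w6.png",im[:,:,::-1])
m=vision.regions_of("wrist","beaker")
if m:
    mm=m[0]["mask"].astype(np.uint8); print(m[0]["conf"],mm.sum(),cv2.boundingRect(mm))
    c=max(cv2.findContours(mm,0,2)[0],key=cv2.contourArea); a=cv2.approxPolyDP(c,4,True)[:,0]
    for u in a: print(u.tolist(),"z.052",unproj(i,u,.052).round(3)[:2],"z0",unproj(i,u,0).round(3)[:2])
```

```text
11.6 [ 0.4514 -0.0974  0.2541] [[-0.006, 1.0, 0.005], [1.0, 0.006, -0.005], [-0.005, 0.005, -1.0]]
0.77 4105 (251, 126, 47, 94)
[254, 128] z.052 [ 0.422 -0.037] z0 [ 0.418 -0.041]
[254, 217] z.052 [ 0.42  -0.141] z0 [ 0.415 -0.16 ]
[295, 219] z.052 [ 0.469 -0.143] z0 [ 0.472 -0.163]
[297, 130] z.052 [ 0.469 -0.039] z0 [ 0.472 -0.043]
```

View pics/w6.png

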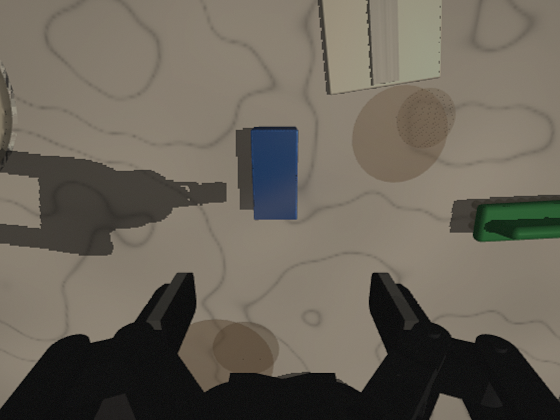

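The wrist picture shows the beaker lying at columns 251–298 and rows 126–220. That spans x 0.419–0.471, with the closed end at y = -0.038 and the mouth at y = -0.142. I'll grasp 35 mm from the closed end with the tool leaning 15°, so the wrist stays high when placing.

Run:
```python
from h import *
T=tilt(-15,-1); p,R=pose(); z=T.apply([0,0,1])
A=np.array([.4455,-.074,.11])+.019*z; B=np.array([.4455,-.074,.031])+.019*z
plan(A,T); plan(B,T,A,T,n=3); print(B)
```

```text
4 rows t [0.022, -0.0024, 0.0978] w [0.0005, -0.0627, 0.0054]
3 rows t [0.017, 0.0, 0.0636] w [0.0, 0.0, 0.0]
[ 0.44541418 -0.07891681  0.01264741]
```

play_rows --series '[{"tx":0.022,"ty":-0.0024,"tz":0.0978,"wx":0.0005,"wy":-0.0627,"wz":0.0054,"fingers":1},{"tx":0.022,"ty":-0.0024,"tz":0.0978,"wx":0.0005,"wy":-0.0627,"wz":0.0054,"fingers":1},{"tx":0.022,"ty":-0.0024,"tz":0.0978,"wx":0.0005,"wy":-0.0627,"wz":0.0054,"fingers":1},{"tx":0.022,"ty":-0.0024,"tz":0.0978,"wx":0.0005,"wy":-0.0627,"wz":0.0054,"fingers":1},{"tx":0.017,"ty":0,"tz":0.0636,"wx":0,"wy":0,"wz":0,"fingers":1},{"tx":0.017,"ty":0,"tz":0.0636,"wx":0,"wy":0,"wz":0,"fingers":1},{"tx":0,"ty":0,"tz":0,"wx":0,"wy":0,"wz":0,"fingers":1},{"tx":0,"ty":0,"tz":0,"wx":0,"wy":0,"wz":0,"fingers":1}]'

```text
t: 12.5
ee_pos: [0.4437, -0.0815, 0.0375]
tool_rot: [2.108, 2.062, -0.284]
contact_force: [0.2, -0.6, -0.8]
width: 1.001
grasp_force: 0.0
```

Run:
```python
from h import *
T=tilt(-15,-1); p,R=pose(); z=R.apply([0,0,1]); print(r.read_state()["t"],p.round(4),z.round(3)); plan([.4454,-.0789,.0127],T,n=2)
```

```text
12.5 [ 0.4437 -0.0815  0.0375] [-0.011 -0.259 -0.966]
2 rows t [0.0112, 0.0022, 0.0291] w [-0.0033, 0.0003, -0.0019]
```

play_rows --series '[{"tx":0.0112,"ty":0.0022,"tz":0.029,"wx":0,"wy":0,"wz":0,"fingers":1},{"tx":0.0112,"ty":0.0022,"tz":0.029,"wx":0,"wy":0,"wz":0,"fingers":1},{"tx":0,"ty":0,"tz":0,"wx":0,"wy":0,"wz":0,"fingers":1},{"tx":0,"ty":0,"tz":0,"wx":0,"wy":0,"wz":0,"fingers":0.4},{"tx":0,"ty":0,"tz":0,"wx":0,"wy":0,"wz":0,"fingers":0.4},{"tx":0,"ty":0,"tz":0,"wx":0,"wy":0,"wz":0,"fingers":0.4},{"tx":0,"ty":0,"tz":0,"wx":0,"wy":0,"wz":0,"fingers":0.4},{"tx":0,"ty":0,"tz":0,"wx":0,"wy":0,"wz":0,"fingers":0.4}]' --newtons 35

```text
t: 13.3
ee_pos: [0.4471, -0.0778, 0.0141]
tool_rot: [2.104, 2.061, -0.279]
contact_force: [-2.1, 1.5, 6.3]
width: 0.602
grasp_force: 37.2
```

Run:
```python
from h import *
s=r.read_state(); p,R=pose(); print(s["t"],p.round(4),R.apply([0,0,1]).round(3),R.apply([0,1,0]).round(3),s["width"],s["grasp_force"],np.round(s["contact_force"],1))
# beaker z (mouth, level, along about -y) and grasp point in the tool frame
y=R.apply([0,1,0]); bz=np.cross([0,0,1.],y); bz/=np.linalg.norm(bz); bz=-bz if bz[1]>0 else bz
G=p-.019*R.apply([0,0,1]); print("bz",bz.round(3),"closed end to G along bz",(G-np.array([.445,-.038,.026]))@bz, "G",G.round(4))
bo=np.array([G[0],-.038,.026]); np.savez("held.npz",z=R.inv().apply(bz),o=R.inv().apply(bo-p)); print(R.inv().apply(bz).round(4),R.inv().apply(bo-p).round(4))
L=p+[0,0,.1]; T=tilt(35); plan([.50,-.03,.2],T,L,R)
```

```text
13.3 [ 0.4471 -0.0778  0.0141] [-0.006 -0.26  -0.966] [ 1.    -0.021 -0.001] 0.6023150404471342 37.195560336112976 [-2.1  1.5  6.3]
bz [-0.021 -1.     0.   ] closed end to G along bz 0.03478201014936493 G [ 0.4472 -0.0728  0.0325]
[-0.9657  0.      0.2598] [ 0.0353 -0.0007 -0.0218]
6 rows t [0.0244, 0.0217, -0.0347] w [0.0004, 0.139, -0.0034]
```

play_rows --series '[{"tx":-0.026,"ty":0,"tz":-0.097,"wx":0,"wy":0,"wz":0,"fingers":0.4},{"tx":-0.026,"ty":0,"tz":-0.097,"wx":0,"wy":0,"wz":0,"fingers":0.4},{"tx":-0.026,"ty":0,"tz":-0.097,"wx":0,"wy":0,"wz":0,"fingers":0.4},{"tx":0,"ty":0,"tz":0,"wx":0,"wy":0,"wz":0,"fingers":0.4}]'

```text
t: 13.7
ee_pos: [0.4502, -0.0776, 0.1386]
tool_rot: [2.102, 2.057, -0.27]
contact_force: [-0.1, -0.4, -2.5]
width: 0.605
grasp_force: 38.0
```

```bash
cat >> h.py <<'E'
def place(m,yaw=0):
    """TCP pose with the held beaker upside down, mouth centre at m"""
    h=np.load("held.npz"); T=tilt(np.degrees(np.arccos(h["z"][2])),yaw)
    return np.asarray(m)-T.apply(h["o"]+.105*h["z"]),T
E
python3 - <<'E'
from h import *
s=r.read_state(); p,R=pose(); print(s["t"],p.round(4),s["width"],np.round(s["contact_force"],1))
h=np.load("held.npz"); q,T=place([.545,.181,.125]); print("check z",T.apply(h["z"]).round(3),"hover TCP",q.round(4),"tilt",np.degrees(np.arccos(h["z"][2])))
j=s["joint_positions"]
P1=q+[0,-.14,.05]; plan(P1,T)
# track along the rows: joints and lowest z of beaker
w=(R.inv()*T).as_rotvec(); n=12
for k in range(0,n+1,3):
    Rk=R*Ro.from_rotvec(w*k/n); pk=p+(P1-p)*k/n; j,e=ik(pk,Rk,j); print(j.round(2),round(e,4),(pk+Rk.apply(h["o"]+.105*h["z"])).round(3))
j,e=ik(q,T,j); print(j.round(2),e)
E
```

```text
13.7 [ 0.4502 -0.0776  0.1386] 0.605221360168042 [-0.1 -0.4 -2.5]
check z [ 0.  0. -1.] hover TCP [0.5457 0.1929 0.1902] tilt 74.94324999409648
11 rows t [0.0411, 0.0213, -0.0086] w [0.0016, 0.1363, -0.0014]
[ 0.02  0.22  2.09 -0.35  0.86  0.28] 0.0 [ 0.448 -0.143  0.15 ]
[-0.19  0.21  2.    0.16  0.95 -0.27] 0.0 [ 0.472 -0.11   0.15 ]
[-0.36  0.31  1.92  0.54  1.17 -0.62] 0.0 [ 0.497 -0.067  0.152]
[-0.45  0.46  1.85  0.81  1.41 -0.83] 0.0 [ 0.521 -0.016  0.159]
[-0.47  0.65  1.8   1.04  1.65 -0.96] 0.0 [0.545 0.041 0.175]
[-0.25  0.69  1.92  1.22  1.47 -1.05] 4.6020728894369256e-10
```

play_rows --series '[{"tx":0.0411,"ty":0.0213,"tz":-0.0086,"wx":0.0016,"wy":0.1363,"wz":-0.0014,"fingers":0.4},{"tx":0.0411,"ty":0.0213,"tz":-0.0086,"wx":0.0016,"wy":0.1363,"wz":-0.0014,"fingers":0.4},{"tx":0.0411,"ty":0.0213,"tz":-0.0086,"wx":0.0016,"wy":0.1363,"wz":-0.0014,"fingers":0.4},{"tx":0.0411,"ty":0.0213,"tz":-0.0086,"wx":0.0016,"wy":0.1363,"wz":-0.0014,"fingers":0.4},{"tx":0.0411,"ty":0.0213,"tz":-0.0086,"wx":0.0016,"wy":0.1363,"wz":-0.0014,"fingers":0.4},{"tx":0.0411,"ty":0.0213,"tz":-0.0086,"wx":0.0016,"wy":0.1363,"wz":-0.0014,"fingers":0.4},{"tx":0.0411,"ty":0.0213,"tz":-0.0086,"wx":0.0016,"wy":0.1363,"wz":-0.0014,"fingers":0.4},{"tx":0.0411,"ty":0.0213,"tz":-0.0086,"wx":0.0016,"wy":0.1363,"wz":-0.0014,"fingers":0.4}]'

```text
t: 14.5
ee_pos: [0.5179, 0.0359, 0.1881]
tool_rot: [-1.703, -1.682, -0.796]
contact_force: [-0.4, 0.7, -1.4]
width: 0.603
grasp_force: 37.8
```

play_rows --series '[{"tx":0.0411,"ty":0.0213,"tz":-0.0086,"wx":0.0016,"wy":0.1363,"wz":-0.0014,"fingers":0.4},{"tx":0.0411,"ty":0.0213,"tz":-0.0086,"wx":0.0016,"wy":0.1363,"wz":-0.0014,"fingers":0.4},{"tx":0.0411,"ty":0.0213,"tz":-0.0086,"wx":0.0016,"wy":0.1363,"wz":-0.0014,"fingers":0.4},{"tx":0,"ty":0,"tz":0,"wx":0,"wy":0,"wz":0,"fingers":0.4},{"tx":0,"ty":0,"tz":0,"wx":0,"wy":0,"wz":0,"fingers":0.4}]'

```text
t: 15.0
ee_pos: [0.5431, 0.0528, 0.2331]
tool_rot: [-1.407, -1.394, -1.061]
contact_force: [-0.0, 0.5, -1.3]
width: 0.605
grasp_force: 37.9
```

Run:
```python
from h import *
s=r.read_state(); p,R=pose(); h=np.load("held.npz"); print(s["t"],p.round(4),"bz",R.apply(h["z"]).round(3),"mouth",(p+R.apply(h["o"]+.105*h["z"])).round(4),np.round(s["contact_force"],1),s["width"])
# peg top and beaker edges in the scene and top views
for c in("scene","top"):
    i=vision.camera_info(c); im=vision.camera(c); cv2.imwrite(f"pics/{c}7.png",im[:,:,::-1])
    m=vision.regions_of(c,"beaker")
    if m:
        mm=m[0]["mask"].astype(np.uint8); cc=max(cv2.findContours(mm,0,2)[0],key=cv2.contourArea)
        print(c,m[0]["conf"],cv2.approxPolyDP(cc,2.5,True)[:,0].tolist())
    B=p+R.apply(h["o"]); M=B+.105*R.apply(h["z"]); ux=R.apply([0,1,0]); uy=np.cross(R.apply(h["z"]),ux)
    for nm,C in(("closed",B),("mouth",M)): print(nm,[proj(i,C+.026*(a*ux+b*uy)).round(1).tolist() for a,b in((1,1),(1,-1),(-1,-1),(-1,1))])
q,T=place([.545,.181,.125]); plan(q,T)
a=cv2.imread("pics/scene7.png")[130:330,270:470]; cv2.imwrite("pics/s7c.png",cv2.resize(a,None,fx=3,fy=3))
```

```text
15.0 [0.5431 0.0528 0.2331] bz [-0.012 -0.004 -1.   ] mouth [0.5416 0.0407 0.1679] [-0.   0.5 -1.3] 0.6045531977067352
scene 0.73 [[357, 170], [350, 183], [359, 188], [361, 194], [358, 197], [348, 194], [347, 209], [364, 214], [371, 203], [374, 175]]
closed [[349.3, 176.5], [367.8, 182.0], [375.3, 172.8], [357.2, 167.6]]
mouth [[346.0, 208.5], [363.5, 214.4], [370.8, 204.7], [353.7, 199.2]]
top 0.65 [[191, 213], [193, 234], [219, 231], [216, 213]]
closed [[214.0, 211.0], [191.8, 211.1], [191.5, 233.3], [213.8, 233.2]]
mouth [[220.8, 214.3], [200.4, 214.3], [200.1, 234.8], [220.6, 234.7]]
3 rows t [-0.0059, 0.0022, 0.1222] w [-0.0008, 0.001, -0.0024]
```

View pics/s7c.png

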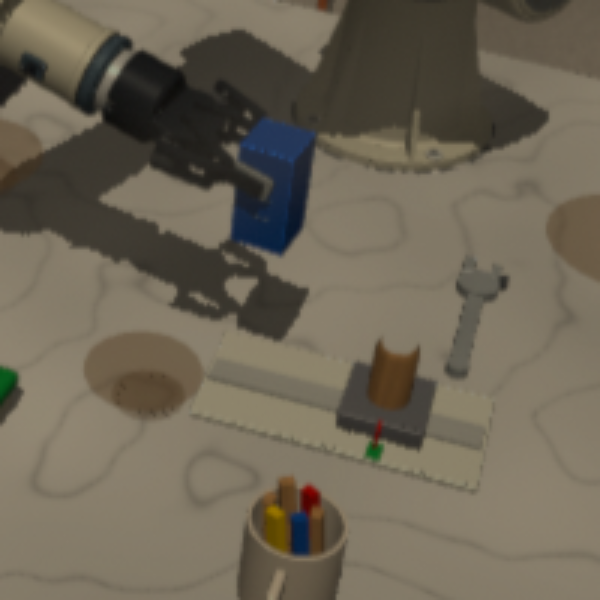

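The scene crop shows the beaker held upside down, closed end up, with its outline within about 1 px of my prediction. The peg stands clear at (402,250) in the full image. I'll refine the peg position from colour before hovering.

Run:
```python
from h import *
i=vision.camera_info("scene"); im=cv2.imread("pics/scene7.png")[:,:,::-1].copy()
hsv=cv2.cvtColor(im,cv2.COLOR_RGB2HSV); m=cv2.inRange(hsv,(5,110,40),(20,255,255)); m[:, :380]=0; m[:,425:]=0; m[:235]=0; m[275:]=0
ys,xs=np.nonzero(m); print(len(xs))
for v in range(ys.min(),ys.max()+1): 
    u=xs[ys==v]
    if len(u): print(v,u.min(),u.max()+1,end=" | ")
print()
def sil(c,zs=(.04,.06,.08)):
    out=[]
    C=-np.asarray(i["R"]).T@i["t"]; d=np.array(c)-C[:2]; n=np.array([-d[1],d[0]])/np.linalg.norm(d)
    for z in zs: out.append([proj(i,[*(np.array(c)+s*.02*n),z]).round(1).tolist() for s in(-1,1)])
    return out
print(sil([.545,.181]))
```

```text
263
244 396 397 | 245 396 398 | 246 395 398 | 247 395 410 | 248 395 409 | 249 395 409 | 250 395 409 | 251 394 409 | 252 394 409 | 253 394 408 | 254 394 408 | 255 393 408 | 256 393 408 | 257 393 408 | 258 393 408 | 259 393 407 | 260 393 407 | 261 393 407 | 262 393 407 | 263 394 406 | 264 395 406 | 265 396 405 | 266 400 402 | 
[[[406.8, 260.6], [392.4, 257.4]], [[408.0, 255.3], [393.5, 252.1]], [[409.2, 249.8], [394.5, 246.7]]]
```

play_rows --series '[{"tx":-0.003,"ty":0.0016,"tz":0.09,"wx":0,"wy":0,"wz":0,"fingers":0.4},{"tx":-0.003,"ty":0.0016,"tz":0.09,"wx":0,"wy":0,"wz":0,"fingers":0.4},{"tx":-0.003,"ty":0.0016,"tz":0.09,"wx":0,"wy":0,"wz":-0.0036,"fingers":0.4},{"tx":-0.003,"ty":0.0016,"tz":0.06,"wx":-0.0024,"wy":0.003,"wz":-0.0036,"fingers":0.4},{"tx":0,"ty":0,"tz":0,"wx":0,"wy":0,"wz":0,"fingers":0.4},{"tx":0,"ty":0,"tz":0,"wx":0,"wy":0,"wz":0,"fingers":0.4},{"tx":0,"ty":0,"tz":0,"wx":0,"wy":0,"wz":0,"fingers":0.4}]'

```text
t: 15.9
ee_pos: [0.5463, 0.1785, 0.1968]
tool_rot: [-1.399, -1.399, -1.075]
contact_force: [0.0, -0.3, -2.5]
width: 0.604
grasp_force: 37.7
```

Run:
```python
from h import *
s=r.read_state(); p,R=pose(); h=np.load("held.npz"); print(s["t"],p.round(4),"bz",R.apply(h["z"]).round(3),"mouth",(p+R.apply(h["o"]+.105*h["z"])).round(4),np.round(s["contact_force"],1),s["width"])
q,T=place([.545,.181,.115]); plan(q,T,n=2)
```

```text
15.9 [0.5463 0.1785 0.1968] bz [ 0.001  0.002 -1.   ] mouth [0.5456 0.1667 0.1315] [ 0.  -0.3 -2.5] 0.6044125473664156
2 rows t [-0.0153, -0.0007, 0.0228] w [0.0004, -0.0008, 0.0003]
```

play_rows --series '[{"tx":-0.0153,"ty":-0.0007,"tz":0.0228,"wx":0,"wy":0,"wz":0,"fingers":0.4},{"tx":-0.0153,"ty":-0.0007,"tz":0.0228,"wx":0,"wy":0,"wz":0,"fingers":0.4},{"tx":0,"ty":0,"tz":0,"wx":0,"wy":0,"wz":0,"fingers":0.4},{"tx":0,"ty":0,"tz":0,"wx":0,"wy":0,"wz":0,"fingers":0.4}]'

```text
t: 16.3
ee_pos: [0.5451, 0.1937, 0.1792]
tool_rot: [-1.399, -1.397, -1.074]
contact_force: [0.1, -1.1, -1.4]
width: 0.604
grasp_force: 37.8
```

Run:
```python
from h import *
s=r.read_state(); p,R=pose(); h=np.load("held.npz"); print(s["t"],p.round(4),"bz",R.apply(h["z"]).round(3),"mouth",(p+R.apply(h["o"]+.105*h["z"])).round(4),np.round(s["contact_force"],1))
i=vision.camera_info("scene"); print("foot front",proj(i,[.545+.0195,.181+.004,.032]))
j=vision.camera_info("top"); t4=cv2.imread("pics/top7.png")
im=vision.camera("scene"); cv2.imwrite("pics/scene8.png",im[:,:,::-1])
m=vision.regions_of("scene","beaker"); mm=m[0]["mask"].astype(np.uint8); print(m[0]["conf"],cv2.boundingRect(mm),cv2.approxPolyDP(max(cv2.findContours(mm,0,2)[0],key=cv2.contourArea),2.5,True)[:,0].tolist())
B=p+R.apply(h["o"]); M=B+.105*R.apply(h["z"]); ux=R.apply([0,1,0]); uy=np.cross(R.apply(h["z"]),ux)
for nm,C in(("closed",B),("mouth",M)): print(nm,[proj(i,C+.026*(a*ux+b*uy)).round(1).tolist() for a,b in((1,1),(1,-1),(-1,-1),(-1,1))])
cv2.imwrite("pics/s8c.png",cv2.resize(im[170:310,320:480,::-1],None,fx=4,fy=4))
q,T=place([.545,.181,.095]); plan(q,T,n=3); q2,T=place([.545,.181,.034]); plan(q2,T,q,T,n=12)
```

```text
16.3 [0.5451 0.1937 0.1792] bz [-0.002  0.003 -1.   ] mouth [0.5442 0.182  0.114 ] [ 0.1 -1.1 -1.4]
foot front [398.19191031 265.67304741]
0.62 (393, 202, 30, 46) [[405, 202], [398, 216], [410, 225], [405, 230], [396, 226], [393, 241], [410, 247], [422, 207]]
closed [[397.5, 209.6], [417.4, 215.8], [423.5, 205.5], [404.1, 199.7]]
mouth [[391.8, 240.9], [410.5, 247.4], [416.5, 236.7], [398.2, 230.6]]
3 rows t [-0.0158, 0.0003, 0.0037] w [0.0001, -0.0009, -0.0003]
12 rows t [-0.0123, 0.0, 0.0033] w [0.0, 0.0, 0.0]
```

View pics/s8c.png

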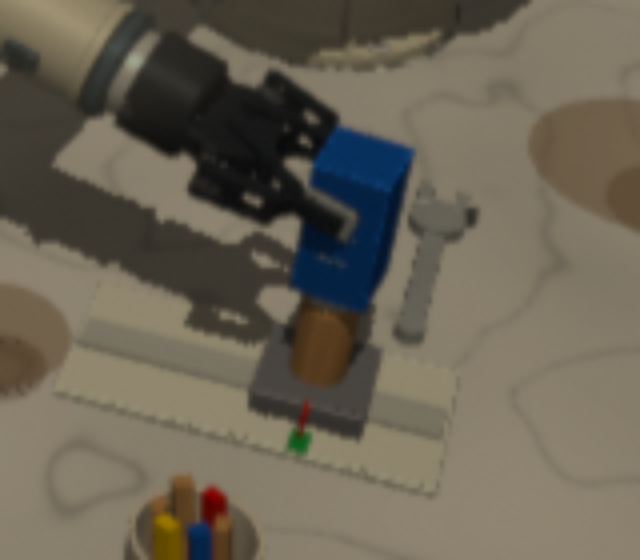

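The crop shows the beaker right above the peg, with the rim's lower corners at (393,241) and (410,247) as predicted. The peg foot front row of 266 matches the model's 265.7. I'll descend in slow steps, watching the force.

play_rows --series '[{"tx":-0.0158,"ty":0.0005,"tz":0.0037,"wx":0,"wy":0,"wz":0,"fingers":0.4},{"tx":-0.0158,"ty":0.0005,"tz":0.0037,"wx":0,"wy":0,"wz":0,"fingers":0.4},{"tx":-0.0158,"ty":0.0003,"tz":0.0037,"wx":0,"wy":0,"wz":0,"fingers":0.4},{"tx":-0.012,"ty":0,"tz":0.0033,"wx":0,"wy":0,"wz":0,"fingers":0.4},{"tx":-0.012,"ty":0,"tz":0.0033,"wx":0,"wy":0,"wz":0,"fingers":0.4},{"tx":0,"ty":0,"tz":0,"wx":0,"wy":0,"wz":0,"fingers":0.4},{"tx":0,"ty":0,"tz":0,"wx":0,"wy":0,"wz":0,"fingers":0.4}]'

```text
t: 17.1
ee_pos: [0.5458, 0.1931, 0.1502]
tool_rot: [-1.399, -1.397, -1.074]
contact_force: [0.7, -0.5, -1.1]
width: 0.604
grasp_force: 37.8
```

Run:
```python
from h import *
s=r.read_state(); p,R=pose(); h=np.load("held.npz"); print(s["t"],p.round(4),"bz",R.apply(h["z"]).round(4),"mouth",(p+R.apply(h["o"]+.105*h["z"])).round(4),np.round(s["contact_force"],1),np.round(s["torque"],2))
q,T=place([.545,.181,.040]); plan(q,T,n=8)
```

```text
17.1 [0.5458 0.1931 0.1502] bz [-0.0011  0.0029 -1.    ] mouth [0.545  0.1814 0.0849] [ 0.7 -0.5 -1.1] [-0.68 -0.01  0.01]
8 rows t [-0.0136, -0.0, 0.0036] w [0.0, -0.0003, -0.0001]
```

The beaker is over the chamfer with no lateral force. I'll continue down.

play_rows --series '[{"tx":-0.0136,"ty":0,"tz":0.0036,"wx":0,"wy":0,"wz":0,"fingers":0.4},{"tx":-0.0136,"ty":0,"tz":0.0036,"wx":0,"wy":0,"wz":0,"fingers":0.4},{"tx":-0.0136,"ty":0,"tz":0.0036,"wx":0,"wy":0,"wz":0,"fingers":0.4},{"tx":-0.0136,"ty":0,"tz":0.0036,"wx":0,"wy":0,"wz":0,"fingers":0.4},{"tx":0,"ty":0,"tz":0,"wx":0,"wy":0,"wz":0,"fingers":0.4}]'

```text
t: 17.6
ee_pos: [0.5455, 0.1931, 0.1268]
tool_rot: [-1.399, -1.396, -1.073]
contact_force: [-0.5, 0.4, -1.0]
width: 0.603
grasp_force: 37.8
```

play_rows --series '[{"tx":-0.0136,"ty":0,"tz":0.0036,"wx":0,"wy":0,"wz":0,"fingers":0.4},{"tx":-0.0136,"ty":0,"tz":0.0036,"wx":0,"wy":0,"wz":0,"fingers":0.4},{"tx":-0.0136,"ty":0,"tz":0.0036,"wx":0,"wy":0,"wz":0,"fingers":0.4},{"tx":-0.0136,"ty":0,"tz":0.0036,"wx":0,"wy":0,"wz":0,"fingers":0.4},{"tx":0,"ty":0,"tz":0,"wx":0,"wy":0,"wz":0,"fingers":0.4},{"tx":0,"ty":0,"tz":0,"wx":0,"wy":0,"wz":0,"fingers":0.4}]'

```text
t: 18.2
ee_pos: [0.5457, 0.193, 0.1051]
tool_rot: [-1.399, -1.397, -1.074]
contact_force: [0.2, 0.8, -0.8]
width: 0.605
grasp_force: 37.8
```

Run:
```python
from h import *
s=r.read_state(); p,R=pose(); h=np.load("held.npz"); print(s["t"],p.round(4),"bz",R.apply(h["z"]).round(4),"mouth",(p+R.apply(h["o"]+.105*h["z"])).round(4),np.round(s["contact_force"],1),np.round(s["torque"],2))
q,T=place([.545,.181,.032]); plan(q,T,n=4)
```

```text
18.2 [0.5457 0.193  0.1051] bz [-0.0011  0.0029 -1.    ] mouth [0.5449 0.1813 0.0398] [ 0.2  0.8 -0.8] [-0.66 -0.01 -0.01]
4 rows t [-0.0048, -0.0, 0.0012] w [0.0001, -0.0007, -0.0003]
```

play_rows --series '[{"tx":-0.005,"ty":0,"tz":0.0013,"wx":0,"wy":0,"wz":0,"fingers":0.4},{"tx":-0.005,"ty":0,"tz":0.0013,"wx":0,"wy":0,"wz":0,"fingers":0.4},{"tx":-0.0035,"ty":0,"tz":0.0009,"wx":0,"wy":0,"wz":0,"fingers":0.4},{"tx":0,"ty":0,"tz":0,"wx":0,"wy":0,"wz":0,"fingers":0.4}]'

```text
t: 18.6
ee_pos: [0.5457, 0.193, 0.0995]
tool_rot: [-1.399, -1.397, -1.074]
contact_force: [0.5, 0.3, -1.9]
width: 0.606
grasp_force: 37.8
```

play_rows --series '[{"tx":-0.0025,"ty":0,"tz":0.0007,"wx":0,"wy":0,"wz":0,"fingers":0.4},{"tx":0,"ty":0,"tz":0,"wx":0,"wy":0,"wz":0,"fingers":0.4}]'

```text
t: 18.8
ee_pos: [0.5458, 0.193, 0.0992]
tool_rot: [-1.398, -1.397, -1.075]
contact_force: [-1.6, -2.5, 4.3]
width: 0.607
grasp_force: 38.3
```

play_rows --series '[{"tx":-0.0025,"ty":0,"tz":0.0007,"wx":0,"wy":0,"wz":0,"fingers":0.4},{"tx":0,"ty":0,"tz":0,"wx":0,"wy":0,"wz":0,"fingers":0.4}]'

```text
t: 19.0
ee_pos: [0.5457, 0.1932, 0.0992]
tool_rot: [-1.396, -1.396, -1.076]
contact_force: [-2.3, -2.2, 11.1]
width: 0.608
grasp_force: 38.6
```

Contact came at 11 N with the rim at carriage height. I'll release and retract along the tool axis.

play_rows --series '[{"tx":0.001,"ty":0,"tz":0,"wx":0,"wy":0,"wz":0,"fingers":0.4},{"tx":0,"ty":0,"tz":0,"wx":0,"wy":0,"wz":0,"fingers":1},{"tx":0,"ty":0,"tz":0,"wx":0,"wy":0,"wz":0,"fingers":1},{"tx":0,"ty":0,"tz":0,"wx":0,"wy":0,"wz":0,"fingers":1},{"tx":0,"ty":0,"tz":-0.05,"wx":0,"wy":0,"wz":0,"fingers":1},{"tx":0,"ty":0,"tz":-0.1,"wx":0,"wy":0,"wz":0,"fingers":1},{"tx":0,"ty":0,"tz":-0.1,"wx":0,"wy":0,"wz":0,"fingers":1},{"tx":0,"ty":0,"tz":-0.1,"wx":0,"wy":0,"wz":0,"fingers":1}]'

```text
t: 19.8
ee_pos: [0.5455, 0.0566, 0.1341]
tool_rot: [-1.399, -1.397, -1.074]
contact_force: [1.0, 0.0, -0.3]
width: 1.001
grasp_force: 0.0
```

Run:
```python
from h import *
s=r.read_state(); print(s["t"],np.round(s["ee_pos"],4),np.round(s["contact_force"],1),s["width"])
ims={}
for c in("scene","top"):
    i=vision.camera_info(c); im=vision.camera(c); ims[c]=im
    for b in blobs(im,(45,70,20),(80,255,255),10): X=unproj(i,b[0],0.008); print(c,"green",b[0],b[1],(X@RY).round(4))
    for b in blobs(im,(0,120,40),(8,255,255),3): X=unproj(i,b[0],0.02); print(c,"red",b[0],b[1],(X@RY).round(4))
    m=vision.regions_of(c,"beaker"); mm=m[0]["mask"].astype(np.uint8); print(m[0]["conf"],cv2.boundingRect(mm),cv2.approxPolyDP(max(cv2.findContours(mm,0,2)[0],key=cv2.contourArea),2.5,True)[:,0].tolist())
    for nm,z in(("closed",.137),("mouth",.032)): print(nm,[proj(i,[.545+a*.026,.181+b*.026,z]).round(1).tolist() for a,b in((1,-1),(1,1),(-1,1),(-1,-1))])
a=cv2.resize(ims["scene"][170:310,330:470],None,fx=4,fy=4,interpolation=cv2.INTER_CUBIC); cv2.imwrite("pics/end.png",a[:,:,::-1])
```

```text
19.8 [0.5455 0.0566 0.1341] [ 1.   0.  -0.3] 1.001024236047485
scene green [255.3, 268.8] 800 -0.2835
scene green [394.3, 280.1] 29 0.0926
scene green [540.8, 380.7] 1095 0.4511
scene red [209.1, 189.3] 1245 -0.6001
scene red [395.7, 273.5] 12 0.0921
scene red [372.8, 295.6] 49 0.0515
0.58 (389, 227, 29, 44) [[399, 227], [393, 236], [389, 263], [405, 270], [417, 232]]
closed [[392.5, 234.3], [411.5, 240.8], [417.6, 230.2], [399.1, 224.1]]
mouth [[387.1, 263.3], [405.1, 269.9], [411.0, 259.0], [393.5, 252.7]]
top green [286.3, 143.4] 874 -0.2711
top green [28.6, 154.0] 887 0.4696
top green [168.4, 206.6] 20 0.0916
top green [173.5, 246.0] 10 0.0935
top red [161.8, 140.4] 49 0.0799
top red [426.9, 242.9] 3770 -0.6163
top red [166.6, 209.8] 8 0.0951
top red [171.6, 241.4] 5 0.0941
0.79 (147, 214, 30, 22) [[147, 216], [150, 234], [176, 233], [176, 217]]
closed [[168.8, 213.8], [148.9, 213.9], [148.6, 233.8], [168.5, 233.8]]
mouth [[178.1, 216.1], [159.7, 216.2], [159.4, 234.7], [177.9, 234.6]]
```

View pics/end.png

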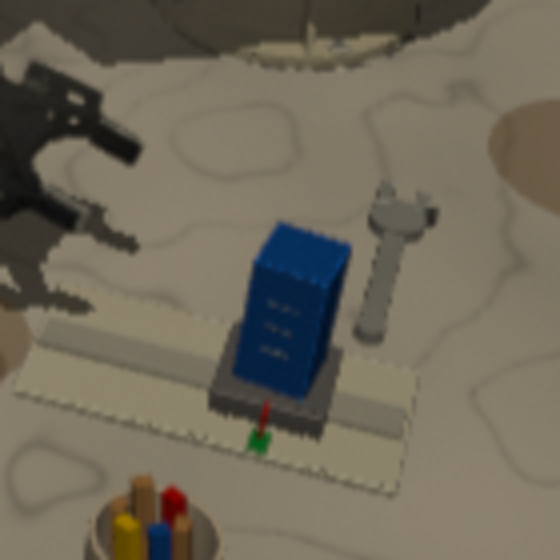

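The final crop shows the beaker level and seated on the carriage. Its rim corners at (389,263) and (405,270) match the prediction for full depth. The pointer meets the green band, 0.092 against 0.0926 along the rail, and the gripper is clear. I'll hand in.

```bash
python3 -c "
from plant import r
print(r.finish_job())"
```

```text
the job is handed in; nothing more can be done
None
```

The job is handed in with no verdict returned: the cameras show the red pointer within about 1 mm of the green band's middle and the beaker upside down over the peg, level and fully seated (about 11 N at contact), released with the gripper clear and nothing else visibly moved.

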